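# Pin the corner clamp and hold its bolt head

### The arm

A 6-joint arm with a two-finger parallel gripper is mounted at the origin on the work surface. World frame = base frame: x ahead of the robot, y to its left, z up, the work surface at z = 0. Lengths are in mm, angles in rad, forces in N, time in s.
With the tool pointing down it reaches from about 250 to 775 mm from the base axis. Payload 4 kg.
Tool frame: the origin (TCP) lies between the finger pads; the fingertips stand 22 mm ahead of it and the grasp point (between the pads) lies 3 mm ahead of it (manip.tcp_to_tips is the z of the fingertips in the tool frame, in mm); z points along the fingers, y is the line along which they close (so a half turn about z gives the same grasp; the last joint's range is limited). The gripper opens to 85 mm and grips with 20 to 120 N. Pads are 22 mm wide; open, the fingers measure 114 mm over their backs; the gripper's body (76 mm by 85 mm) begins 54 mm behind the grasp point. The pads swing forward as they close: fully open they stand 13 mm farther back than shut.
Start: joints at [1.219, 0.087, 1.371, -0, 1.684, -0.103], TCP at [135.44, 533.077, 253.341] pointing down, gripper open.
Joint ranges: [-3.1, 3.1], [-0.76, 2.03], [0.27, 2.55], [-1.08, 4.22], [0.17, 2.65], [-2.57, 2.57]. Speed limits (rad/s): [2.79, 2.79, 3.14, 3.14, 3.14, 3.14].

### API

Orientations are given as a rotation vector (axis times angle).
In Python, from cell import manip, eyes, finish_job gives the robot as it stands.
- The arm moves only by the tool move_arm, never from a script. Its argument "commands" is text: rows parted by semicolons, each of 7 numbers parted by spaces: the shift along the world's x, y, z in cm, then the turn, a rotation vector about the world's x, y, z in rad, then the gripper's target within -1 to 1 (fully open at 1, half-way at 0, shut at -1). A call has 1 to 8 rows; each row shifts and turns the commanded pose from where the row before left it; what a row does not reach is not made up. A row lasts 1/10 s, in which the tool goes at most 50 mm and 8.59 degrees, less where a joint would pass 70% of its speed; a pose out of reach is approached as far as the arm can. A call with a gripper value outside its range is refused whole. The fingers move at their own pace and stop on an object; "force" is the grip in N (left out, the last holds). Time passes only in rows, so rows that do not move let the fingers close. It gives the time, the measured TCP pose, the force, the opening and the grip force at its end, in the units of the state.
- manip.get_obs(): the state, without advancing time (a new reading comes with each control period).
- eyes.grab_frame(name): name is "scene" or "top"; returns a dict with "color" (480x640x3 uint8, red, green, blue), "intrinsics" (3x3 intrinsics, pixels), "k1" (the pictures are not rectified: a ray, as slopes to the right and down, at radius r is drawn at 1 + k1 r^2 times it, then the intrinsics apply), "view" (4x4, takes a point from world to camera coordinates). Camera axes: x right, y down, z forward; pixel columns grow to the right and rows downward; lengths in mm; the calibration is good to about 2 mm. A picture is of the moment at which its call begins. There is no depth.
- finish_job(): hands the job in; it is judged then, once.
The state is a dict: "time": time; "q": joint angles; "joint_velocities": joint speeds; "tau": joint torques, N m; "position": TCP position; "tool_rot": TCP orientation; "wrist_force": force on the tool from outside, world axes, zero at the start; "ft_torque": the same for the moment, N m; "opening": opening from 0.0 (shut) to 1.0 (fully open); "gripper_force": force on a finger pad.
Only numpy, scipy, OpenCV 4.12 (cv2) and the standard library are available. Lean on these libraries where they do the work, as an engineer would, in place of code of your own. Each camera call takes 0.05 s, during which the arm holds its last target. There are 200 camera calls.

### The job

Lock up the corner clamp bracket: take the taper pin (round beech handle and collar) from its wooden rest, set it upright and fully home in the socket on the bracket's foot, and let go of it. Then reach down from above into the narrow gap behind the bracket's front plate, grip the hexagonal bolt head there, which the running nut runner is dragging round, and hold it from turning: finish with the head still gripped fast between the fingers, not let go. Leave the other things on the bench where they are.

Things in the scene. Friction and masses are not known exactly. Their poses are not given: they have to be found in the camera images.
- pin_grip (a point): Taper pin standing in a 50 x 50 x 36 mm wooden rest, collar on its top: steel shank 32 mm long, tapering from 18.4 mm diameter to 13 mm at the foot; collar 30 mm in diameter, 5 mm thick; above it a round beech handle 24 mm in diameter, 44 mm tall; about 0.14 kg. This point: on its axis, 26 mm above the collar's top, 18 mm below the handle's top; z up along the pin.
- pin_collar (a point): Point on the taper pin's axis at the underside of its collar, 31 mm below pin_grip. It meets the socket's mouth when the pin is fully home.
- socket (a point): Centre of the mouth (top face, 40 mm above the bench) of the pin socket: a straight 21 mm through hole with a 2 mm chamfer in a 56 x 56 x 40 mm boss on the bracket's foot, 130 mm from bolt_head along the bracket's -y. Axes are the bracket's.
- bolt_head (a point): Centre of the hexagonal bolt head, 75 mm above the bench: 22 mm across flats, 16 mm thick along the bolt's axis, in the middle of the 50 mm gap between front plate and rear cheek; the gap is open above and at both ends, its floor 10 mm above the bench. The point does not turn with the bolt; axes are the bracket's: x along the bolt, y level along the gap, z up.
- bracket: Corner clamp bracket, fixed to the bench. Origin: on the bench under the middle of its front plate (8 mm thick, 110 mm wide along y, 100 mm tall). x points from the plate to the gap and the rear wooden cheek (x 54 to 72 mm, 110 mm wide, 88 mm tall). The black inline nut runner (44 mm diameter, top 97 mm above the bench) is on the plate's front, to x -119 mm.
- bolt (a joint): Turn of the bolt about bracket +x (rad); at 0 and every pi/3 two flats stand vertical, facing +y and -y. The nut runner drags it with about 0.09 N m: free, it turns steadily at about 0.15 rad/s, positive. Jaws closing on it along y bring two flats against the pads.
- punch: Bystander: nail punch, a plain slim steel rod 13 mm in diameter and 100 mm long, standing in the other rest; origin at the centre of its underside.
- sander: Bystander: black rubber sanding block, 70 x 115 x 38 mm; origin at the centre of its underside.
- plumb: Bystander: brass plumb weight, 44 mm in diameter, 74 mm tall; origin at the centre of its underside.
- tape: Bystander: grey tape measure, 70 x 35 x 64 mm; origin at the centre of its underside.
- glue: Bystander: white glue bottle, 56 mm in diameter, 150 mm tall; origin at the centre of its underside.
- offcut: Bystander: mahogany moulding offcut, 45 x 110 x 24 mm; origin at the centre of its underside.
- tin: Bystander: open steel tin, 72 mm in diameter, 95 mm tall; origin at the centre of its underside.
- corner: Bystander: L-shaped mahogany corner sample, about 120 x 140 x 24 mm; origin at the centre of its underside.
Things that resemble listed ones, but are neither listed nor needed, are in the scene too. Leave any red look-alike of the part that bears pin_grip alone.

How it is judged:
By the outcome, as a careful person would: the job done as asked, in the order asked, and still so for the second after the job is handed in, while the arm keeps its last pose, push and grip.
It also fails if it takes over 54 s, if anything falls off the work surface, if the arm or the gripper's body presses on something with over 40 N, if the wrist force passes 120 N, or if a joint passes its speed limit or range.

## Working session

There is one attempt and no reset: what is moved stays moved. The work goes in short steps, Python scripts to look and compute and a tool call to move; the robot and the scene stay as the last step left them, time stands still between calls to the robot, and variables do not carry over. Pictures are saved under pics/ and viewed, at most 10 in all, crops included, and the job is handed in when it is done.

Besides the shell and the picture viewer there is one more tool, called after ">>>" by a JSON object that holds its "op" and its "data". move_arm: Moves the arm, as the interface text tells. Its arguments: {"type":"object","properties":{"commands":{"type":"string"},"force":{"type":"number"}},"required":["commands"]}

```bash
ls; mkdir -p pics; python3 - <<'E'
from cell import manip, eyes
import cv2, pickle
o=manip.get_obs(); print({k:o[k] for k in('time','position','tool_rot','opening','wrist_force')}, manip.tcp_to_tips)
for n in('scene','top'):
    f=eyes.grab_frame(n); pickle.dump(f,open(f'pics/{n}0.pkl','wb')); cv2.imwrite(f'pics/{n}0.png',f['color'][...,::-1]); print(n,f['intrinsics'],f['k1'],f['view'])
E
```

```text
pics
{'time': 0.0, 'position': array([135.27286675, 532.63288033, 252.12163621]), 'tool_rot': array([-0.38973778, -3.11683092,  0.00341899]), 'opening': 0.9989053129819214, 'wrist_force': array([ 0.05860112, -0.75600858,  0.347007  ])} 22.0
scene [[468.07696404   0.         317.08590613]
 [  0.         468.07696404 244.56868547]
 [  0.           0.           1.        ]] 0.03432951661167975 [[ 4.28943333e-01  9.03331356e-01 -2.79065570e-04 -1.46286312e+02]
 [ 6.28231710e-01 -2.98535307e-01 -7.18471704e-01 -3.09053729e+02]
 [-6.49101330e-01  3.08008329e-01 -6.95556132e-01  1.32979453e+03]
 [ 0.00000000e+00  0.00000000e+00  0.00000000e+00  1.00000000e+00]]
top [[599.72001175   0.         319.61922202]
 [  0.         599.72001175 232.23442859]
 [  0.           0.           1.        ]] -0.01181589167387898 [[-2.33683890e-02 -9.99651080e-01 -1.23141021e-02 -6.01138890e+01]
 [-9.87230017e-01  2.50160173e-02 -1.57324798e-01  5.51589492e+02]
 [ 1.57577954e-01  8.48042416e-03 -9.87470137e-01  1.35999749e+03]
 [ 0.00000000e+00  0.00000000e+00  0.00000000e+00  1.00000000e+00]]
```

View pics/scene0.png

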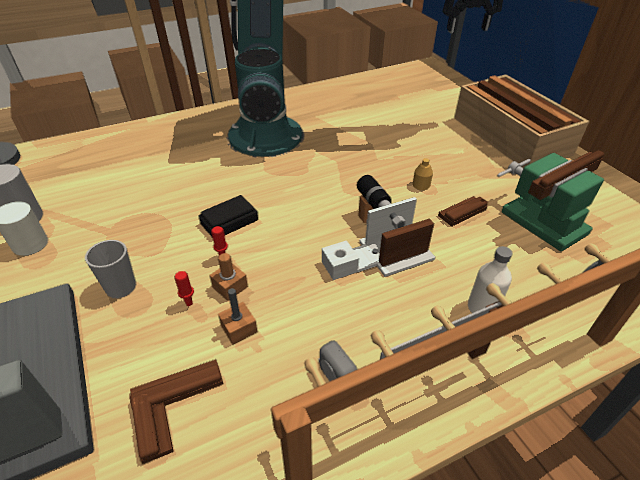

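View pics/top0.png

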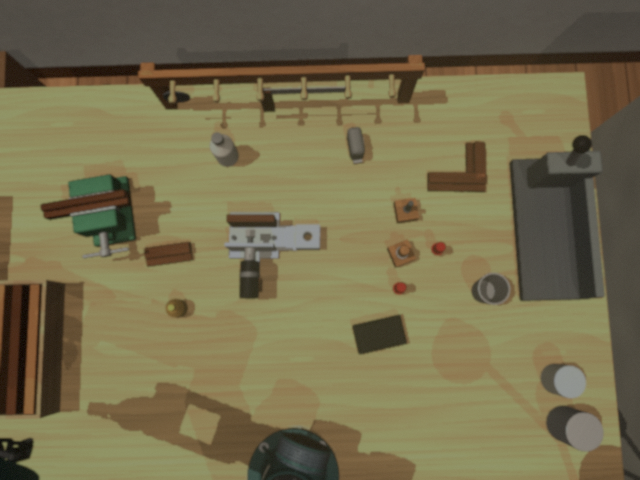

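The scene view shows the bracket at about (395,235) with its socket boss at (345,258). Candidates for the pin:
- Scene (226,265), top (404,252): a beech handle on a wooden rest. It fits the description.
- Scene (234,305), top (408,207): a slim grey rod, which is the punch.
- Scene (219,240) and (184,287): red pins, the look-alikes.

I'll check this in one enlarged crop.

```bash
python3 - <<'E'
import cv2,numpy as np
s=cv2.imread('pics/scene0.png');t=cv2.imread('pics/top0.png')
R=lambda im,f:cv2.resize(im,None,fx=f,fy=f,interpolation=cv2.INTER_CUBIC)
a=R(s[165:315,170:440],2.96)[:444,:799]
# 270x150 -> 799x444
cv2.imwrite('pics/cropA.png',a)
b=R(t[185:305,215:455],3.3)
b=cv2.convertScaleAbs(b,alpha=1.6)
cv2.imwrite('pics/cropB.png',b); print(a.shape,b.shape)
E
```

```text
(444, 799, 3) (396, 792, 3)
```

View pics/cropA.png

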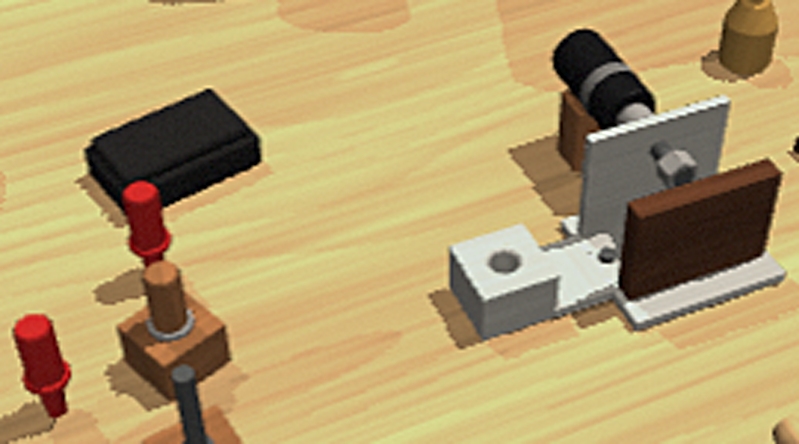

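View pics/cropB.png

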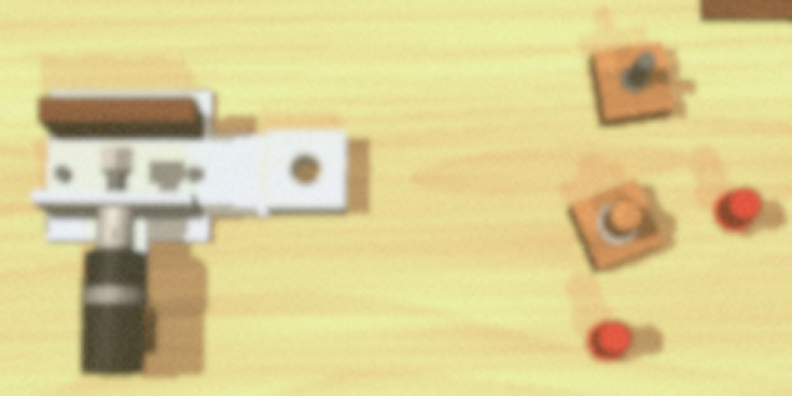

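The crops confirm it. The beech pin with its steel collar stands in its rest, with the handle top at scene ≈(224,256) and top ≈(405,251). The socket hole is at scene ≈(340.6,253) and top ≈(307,236). The hex head is at scene ≈(399,221) and top ≈(250,232). I'll refine these with masks and triangulate.

```bash
cat > h.py <<'E'
import cv2, numpy as np, pickle
from scipy.optimize import least_squares
def ray(f,p):
    K=f['intrinsics'];d=(np.array(p,float)-K[:2,2])/K[0,0];u=d.copy()
    for _ in range(20): u=d/(1+f['k1']*(u@u))
    R=f['view'][:3,:3];t=f['view'][:3,3]
    v=R.T@np.r_[u,1]; return -R.T@t, v/np.linalg.norm(v)
def tri(rs):
    A=sum(np.eye(3)-np.outer(d,d) for c,d in rs);b=sum((np.eye(3)-np.outer(d,d))@c for c,d in rs)
    X=np.linalg.solve(A,b);return X,[round(float(np.linalg.norm((np.eye(3)-np.outer(d,d))@(X-c))),2) for c,d in rs]
def plane(r,z): c,d=r;return c+d*(z-c[2])/d[2]
def proj(f,X):
    x=f['view'][:3,:3]@np.array(X,float)+f['view'][:3,3];u=x[:2]/x[2]
    return u*(1+f['k1']*(u@u))*f['intrinsics'][0,0]+f['intrinsics'][:2,2]
def blob(mask,roi,near):
    x0,y0,x1,y1=roi;m=mask[y0:y1,x0:x1].astype(np.uint8)
    n,l,s,c=cv2.connectedComponentsWithStats(m)
    i=1+int(np.argmin([np.hypot(*(c[k]+[x0,y0]-near)) if s[k][4]>8 else 1e9 for k in range(1,n)]))
    return c[i]+[x0,y0],int(s[i][4]),(l==i).astype(np.uint8),(x0,y0)
E
python3 - <<'E'
from h import *
S=pickle.load(open('pics/scene0.pkl','rb'));T=pickle.load(open('pics/top0.pkl','rb'))
for f,roi in((S,(332,246,350,262)),(T,(298,226,318,248))):
    x0,y0,x1,y1=roi;print(f['color'][y0:y1,x0:x1].mean(2).astype(int))
h=cv2.cvtColor(S['color'],cv2.COLOR_RGB2HSV)
print('pin S');print(S['color'][250:278:1,212:240,0]);print(S['color'][250:278:1,212:240,2])
print('pin T');print(T['color'][240:264,394:418,0]);print(T['color'][240:264,394:418,2])
E
```

```text
[[215 216 215 216 217 217 218 219 218 220 218 217 217 215 219 219 219 220]
 [218 218 218 220 221 219 221 221 214 211 217 218 218 219 217 217 214 214]
 [218 220 219 219 221 222 220 221 220 223 227 223 219 217 215 214 215 215]
 [218 217 219 218 213 212 209 187 172 195 186 196 217 218 216 215 217 216]
 [216 219 221 212 189 148 141 115 105 121 130 162 184 211 224 218 218 216]
 [220 220 215 187 132  90  98  98  96  93  89 102 123 156 209 220 218 213]
 [217 213 197 149  89  94 103 104 103  99  93  85  88 138 195 220 214 213]
 [216 215 187 124  91  97 104 106 105 104  91  84  76 123 193 220 215 215]
 [219 217 183 118  88  97 103 103 105 100  92  82  68 116 189 219 213 216]
 [219 223 219 174  97  87  95  98  98  99  90  72  96 180 225 219 216 216]
 [216 217 221 222 181  96  81  85  85  83  73  99 182 230 221 218 219 218]
 [215 215 216 219 222 210 191 176 152 158 196 231 225 222 219 215 213 212]
 [216 214 216 215 219 221 224 225 228 227 224 224 219 216 214 215 213 215]
 [214 215 216 218 221 221 220 222 219 218 217 213 215 215 214 216 215 218]
 [220 219 221 219 218 219 216 216 214 214 215 215 
[... 12063 characters left out ...]
37 39 38 44 53 59 60 62]
 [58 65 74 87 89 70 56 43 42 42 49 54 63 62 51 43 42 39 41 46 53 60 63 63]
 [57 58 67 84 91 87 74 64 58 62 64 71 70 62 48 42 42 45 46 50 55 58 62 63]
 [57 57 60 72 85 90 92 84 83 80 79 80 72 59 51 47 46 51 52 55 57 57 63 62]
 [53 54 56 57 69 80 86 91 90 86 76 72 66 56 53 54 56 53 56 57 55 58 60 63]
 [49 54 53 56 57 63 67 74 74 70 65 63 59 59 57 57 54 55 53 55 55 60 62 68]
 [52 52 55 55 56 58 56 59 58 60 56 57 56 57 56 56 53 53 52 57 58 66 69 76]
 [50 50 53 57 55 58 59 57 59 57 57 55 53 53 53 52 55 56 60 65 69 76 78 86]
 [46 54 56 57 56 57 56 57 57 57 55 54 52 54 53 56 61 68 75 78 80 87 90 92]
 [41 48 52 57 58 57 56 55 56 51 54 54 57 59 63 67 76 82 87 90 92 94 93 95]]
```

```bash
python3 - <<'E'
from h import *
np.set_printoptions(precision=1,suppress=True)
S=pickle.load(open('pics/scene0.pkl','rb'));T=pickle.load(open('pics/top0.pkl','rb'))
rS,rT=lambda p:ray(S,p),lambda p:ray(T,p)
print('pintop',tri([rS((224.25,256.8)),rT((403.9,250.4))]),plane(rS((224.25,256.8)),85),plane(rT((403.9,250.4)),85))
print('collar T z41',plane(rT((402.3,251.4)),41))
print('socket',tri([rS((340,253.1)),rT((307,235.9))]),plane(rS((340,253.1)),40),plane(rT((307,235.9)),40))
print('head',tri([rS((398.7,220.1)),rT((250.5,233))]))
h=cv2.cvtColor(T['color'],cv2.COLOR_RGB2HSV)
m=np.zeros(h.shape[:2],np.uint8);r=h[208:232,222:285]
mm=((r[...,1]>100)&(r[...,2]>60)&(r[...,2]<125)&(r[...,0]<15))
ys,xs=np.nonzero(mm);print('cheek px',len(xs),xs.min()+222,xs.max()+222,ys.min()+208,ys.max()+208)
vx,vy,cx,cy=cv2.fitLine(np.c_[xs+222,ys+208].astype(np.float32),cv2.DIST_HUBER,0,.01,.01).ravel()
P=[plane(rT((cx+s*22*vx,cy+s*22*vy)),88) for s in(-1,1)];d=P[0]-P[1]if P[0][1]>P[1][1] else P[1]-P[0]
print('cheek centre',plane(rT((cx,cy)),88),'yaw deg',np.degrees(np.arctan2(-d[0],d[1])))
# boss right/top edges: bright plateau edge
g=T['color'].mean(2)
pts=[]
for x in range(292,317):
    col=g[240:262,x]; k=np.where(col<125)[0][0]; pts.append((x,240+k-1+(col[k-1]-125)/(col[k-1]-col[k])))
vx,vy,cx,cy=cv2.fitLine(np.array(pts,np.float32),cv2.DIST_HUBER,0,.01,.01).ravel()
P=[plane(rT((cx+s*12*vx,cy+s*12*vy)),40) for s in(-1,1)];d=P[0]-P[1]if P[0][1]>P[1][1] else P[1]-P[0]
print('boss edge yaw',np.degrees(np.arctan2(-d[0],d[1])),P)
# plate top edge in S (white/table) : bright row end points by eye
a=[170+588/2.96,165+140/2.96];b=[170+730/2.96,165+101/2.96]
P=[plane(rS(p),100) for p in(a,b)];d=P[1]-P[0];print('plate S',P,np.linalg.norm(d),np.degrees(np.arctan2(-d[0],d[1])))
E
```

```text
pintop (array([ 497.2, -263.8,   82.7]), [0.6, 0.6]) [ 499.3 -264.8   85. ] [ 497.  -262.9   85. ]
collar T z41 [ 500.3 -264.9   41. ]
socket (array([542.5, -44.2,  38.9]), [0.58, 0.58]) [543.3 -45.3  40. ] [542.5 -43.7  40. ]
head (array([546.4,  84.1,  81.2]), [0.48, 0.48])
cheek px 246 228 273 215 221
cheek centre [579.7  83.   88. ] yaw deg -1.4907316862557904
boss edge yaw 2.7330792296136006 [array([515. ,  -8.4,  40. ]), array([517.7, -64.4,  40. ])]
plate S [array([518.1,  29.7, 100. ]), array([524. , 139.4, 100. ])] 109.90478158179448 -3.0936199450419384
```

Heights check out: pin top 82.7 against 85, socket 38.9 against 40, and socket to head 128.5 against 130. The values I'll use are pin axis ≈ (498.5,-264), socket ≈ (542.7,-44.3) and bracket yaw ≈ -1.6°. Next I traverse to the pin.

>>> {"op": "move_arm", "data": {"commands": "1.8 -4 0 0 0 0.011 1;1.8 -4 0 0 0 0.011 1;1.8 -4 0 0 0 0.011 1;1.8 -4 0 0 0 0.011 1;1.8 -4 0 0 0 0.011 1;1.8 -4 0 0 0 0.011 1;1.8 -4 0 0 0 0.011 1;1.8 -4 0 0 0 0.011 1", "force": 60}}

```text
time: 0.9
position: [279.5, 211.4, 253.0]
tool_rot: [0.25, 3.132, -0.0]
wrist_force: [0.9, -0.0, 0.8]
opening: 0.998
gripper_force: 0.0
```

>>> {"op": "move_arm", "data": {"commands": "1.8 -4 0 0 0 0.011 0.3;1.8 -4 0 0 0 0.011 0.3;1.8 -4 0 0 0 0.011 0.3;1.8 -4 0 0 0 0.011 0.3;1.8 -4 0 0 0 0.011 0.3;1.8 -4 0 0 0 0.011 0.3;1.8 -4 0 0 0 0.011 0.3;1.8 -4 0 0 0 0.011 0.3"}}

```text
time: 1.7
position: [423.6, -108.7, 252.9]
tool_rot: [-0.115, -3.139, -0.001]
wrist_force: [-0.2, 0.9, 0.0]
opening: 0.653
gripper_force: 0.0
```

>>> {"op": "move_arm", "data": {"commands": "1.8 -3.9 0 0 0 0.011 0.3;1.8 -3.9 0 0 0 0.011 0.3;1.8 -3.9 0 0 0 0.011 0.3;1.8 -3.9 0 0 0 0.011 0.3;0 0 0 0 0 0 0.3;0 0 0 0 0 0 0.3"}}

```text
time: 2.3
position: [495.2, -263.4, 251.8]
tool_rot: [-0.048, -3.139, -0.003]
wrist_force: [-0.5, -0.0, 0.2]
opening: 0.65
gripper_force: 0.0
```

>>> {"op": "move_arm", "data": {"commands": "0.3 -0.1 -3.5 0 0 0 0.3;0 0 -3.5 0 0 0 0.3;0 0 -3.5 0 0 0 0.3;0 0 -3 0 0 0 0.3;0 0 0 0 0 0 0.3;0 0 0 0 0 0 0.3"}}

```text
time: 2.9
position: [498.3, -262.9, 119.0]
tool_rot: [-0.043, -3.141, -0.001]
wrist_force: [-0.2, -0.3, 0.4]
opening: 0.655
gripper_force: 0.0
```

```bash
python3 - <<'E'
from h import *
from cell import eyes,manip
o=[]
for n,(x,y) in(('scene',(225,250)),('top',(404,245))):
    f=eyes.grab_frame(n);pickle.dump(f,open(f'pics/{n}1.pkl','wb'))
    c=f['color'][y-50:y+50,x-50:x+50,::-1];c=cv2.resize(c,(395,395),interpolation=cv2.INTER_CUBIC)
    if n=='top':c=cv2.convertScaleAbs(c,alpha=1.6)
    o.append(c)
cv2.imwrite('pics/c1.png',np.hstack(o));print(manip.get_obs()['position'])
E
```

```text
[ 499.62293819 -264.12933325  121.25739771]
```

View pics/c1.png

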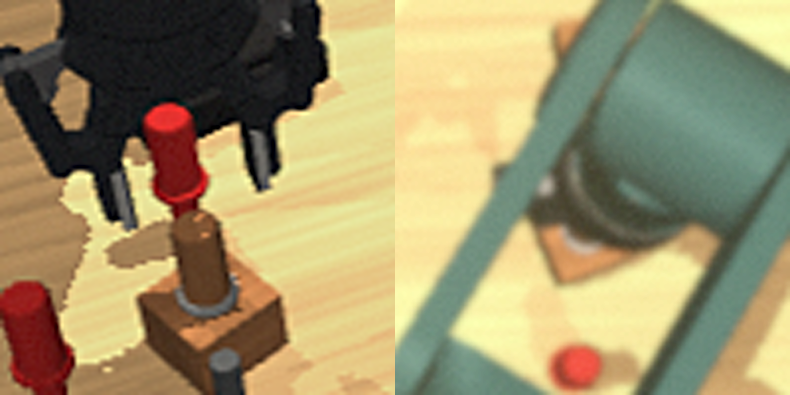

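The picture shows the open fingers straddling the pin's line, centred at crop x≈193 with the pin at ≈200. The red look-alike is behind, nearer the robot. Descending.

>>> {"op": "move_arm", "data": {"commands": "0 0 -2 0 0 0 0.3;0 0 -2 0 0 0 0.3;0 0 -1 0 0 0 0.3;0 0 0 0 0 0 0.3;0 0 0 0 0 0 -0.2;0 0 0 0 0 0 -1;0 0 0 0 0 0 -1;0 0 0 0 0 0 -1"}}

```text
time: 3.8
position: [499.5, -264.7, 70.3]
tool_rot: [0.045, 3.138, -0.003]
wrist_force: [-0.4, -1.2, 4.2]
opening: 0.263
gripper_force: 59.1
```

>>> {"op": "move_arm", "data": {"commands": "0 0 0 0 0 0 -1;0 0 0 0 0 0 -1;0 0 0 0 0 0 -1"}}

```text
time: 4.1
position: [499.4, -264.7, 70.3]
tool_rot: [0.045, 3.138, -0.003]
wrist_force: [-0.7, -0.2, 6.3]
opening: 0.265
gripper_force: 59.1
```

>>> {"op": "move_arm", "data": {"commands": "0 0 1 0 0 0 -1;0 0 1.5 0 0 0 -1;0 0 2 0 0 0 -1;0 0 2.5 0 0 0 -1;0 0 2 0 0 0 -1;0 0 0 0 0 0 -1"}}

```text
time: 4.7
position: [500.1, -264.9, 162.9]
tool_rot: [0.045, 3.135, -0.006]
wrist_force: [0.7, -0.0, -1.1]
opening: 0.266
gripper_force: 59.0
```

>>> {"op": "move_arm", "data": {"commands": "0.6 3.1 0 0 0 0 -1;0.6 3.1 0 0 0 0 -1;0.6 3.1 0 0 0 0 -1;0.6 3.1 0 0 0 0 -1;0.6 3.1 0 0 0 0 -1;0.6 3.1 0 0 0 0 -1;0.7 3.4 0 0 0 0 -1;0 0 0 0 0 0 -1"}}

```text
time: 5.5
position: [541.0, -39.9, 157.0]
tool_rot: [-0.037, -3.139, -0.005]
wrist_force: [-0.1, -1.0, -1.1]
opening: 0.261
gripper_force: 59.3
```

```bash
python3 - <<'E'
from h import *
from cell import eyes,manip
o=[]
for n in('scene','top'):
    f=eyes.grab_frame(n);pickle.dump(f,open(f'pics/{n}2.pkl','wb'))
    p=manip.get_obs()['position'];x,y=proj(f,p-[0,0,60]).astype(int)
    print(n,x,y,p,manip.get_obs()['wrist_force'])
    c=f['color'][y-50:y+50,x-50:x+50,::-1];c=cv2.resize(c,(395,395),interpolation=cv2.INTER_CUBIC)
    if n=='top':c=cv2.convertScaleAbs(c,alpha=1.6)
    o.append(c)
cv2.imwrite('pics/c2.png',np.hstack(o))
E
```

```text
scene 341 230 [540.81202574 -41.97558169 157.09376616] [-0.15121466 -0.19777134 -1.69096636]
top 305 232 [540.77571514 -43.27740109 157.22298762] [-0.8938598  -0.75263365 -2.0614901 ]
```

View pics/c2.png

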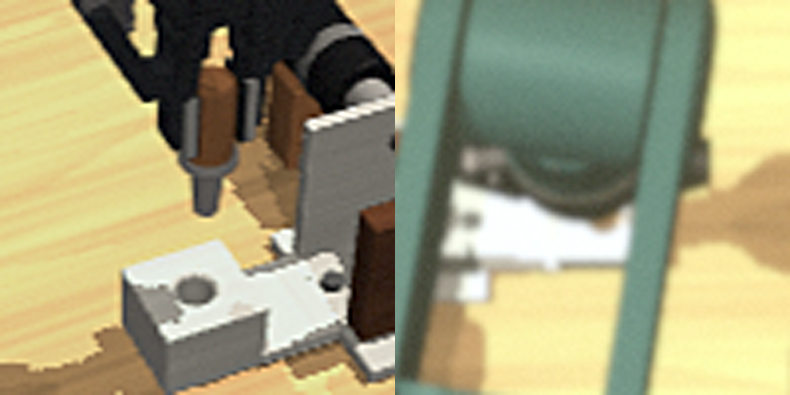

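```bash
python3 - <<'E'
from h import *
np.set_printoptions(precision=1,suppress=True)
S=pickle.load(open('pics/scene2.pkl','rb'))
c=lambda u,v:np.array([291+u/3.95,180+v/3.95])-0.37
for n,p,z in(('foot',c(206,208),91),('collar top',c(209.5,158),128),('handle top',c(215.5,76),172),('hole',c(197,289),40)):
    print(n,p,plane(ray(S,p),z))
for z in(91,128,172): print(z,proj(S,(540.8,-43.2,z)),(proj(S,(540.8,-43.2,z))-[291,180])*3.95)
print(proj(S,(542.7,-44.3,40)))
E
```

```text
foot [342.8 232.3] [539.6 -39.3  91. ]
collar top [343.7 219.6] [544.4 -41.6 128. ]
handle top [345.2 198.9] [539.  -37.5 172. ]
hole [340.5 252.8] [542.9 -44.   40. ]
91 [341.3 233.3] [198.6 210.4]
128 [342.  218.7] [201.4 153. ]
172 [342.9 200.3] [205.   80.1]
[340.3 252.8]
```

The picture was taken while the arm was still settling: TCP y was -39.9 then, and the pin measured at -39.5. So the pin sits upright and centred on the TCP. I'll settle and read again.

>>> {"op": "move_arm", "data": {"commands": "0 0 0 0 0 0 -1;0 0 -2 0 0 0 -1;0 0 -1.5 0 0 0 -1;0 0 0 0 0 0 -1;0 0 0 0 0 0 -1;0 0 0 0 0 0 -1"}}

```text
time: 6.2
position: [541.9, -44.4, 124.1]
tool_rot: [0.046, 3.14, -0.0]
wrist_force: [0.2, 1.2, -1.0]
opening: 0.264
gripper_force: 59.3
```

```bash
python3 - <<'E'
from h import *
from cell import eyes,manip
np.set_printoptions(precision=2,suppress=True)
P=[]
for i in range(4):
    f=eyes.grab_frame('scene');P.append(manip.get_obs()['position']);print(P[-1])
x,y=337,240
pickle.dump(f,open('pics/scene3.pkl','wb'))
cv2.imwrite('pics/c3.png',cv2.resize(f['color'][y-40:y+40,x-40:x+40,::-1],(560,560),interpolation=cv2.INTER_CUBIC))
E
```

```text
[542.   -44.27 124.32]
[542.03 -44.2  124.38]
[541.98 -44.09 124.32]
[541.88 -44.   124.19]
```

View pics/c3.png

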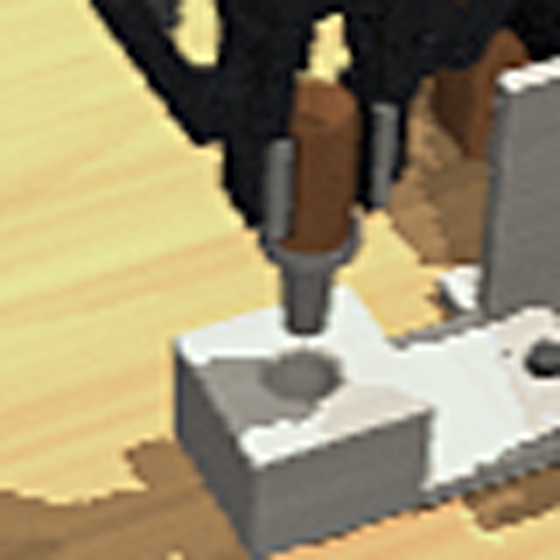

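The foot is at about (340.1,246.3) and the hole centre at (339.7,253.1). Carried down the vertical, the pin meets the hole within about 1 mm, so I lower it.

>>> {"op": "move_arm", "data": {"commands": "0 0 -1 0 0 0 -1;0 0 -1 0 0 0 -1;0 0 -0.8 0 0 0 -1;0 0 -0.8 0 0 0 -1;0 0 -0.6 0 0 0 -1;0 0 0 0 0 0 -1"}}

```text
time: 7.0
position: [541.5, -44.1, 80.3]
tool_rot: [-0.045, -3.141, 0.0]
wrist_force: [2.3, -0.4, -2.2]
opening: 0.264
gripper_force: 59.3
```

>>> {"op": "move_arm", "data": {"commands": "0.05 0 -0.2 0 0 0 -1;0 0 -0.2 0 0 0 -1;0 0 -0.1 0 0 0 -1;0 0 0 0 0 0 -1;0 0 0 0 0 0 -1"}}

```text
time: 7.5
position: [542.1, -44.0, 76.5]
tool_rot: [0.045, 3.141, -0.0]
wrist_force: [0.6, -0.9, -0.5]
opening: 0.26
gripper_force: 59.3
```

>>> {"op": "move_arm", "data": {"commands": "0 0 -0.1 0 0 0 -1;0 0 -0.1 0 0 0 -1;0 0 -0.1 0 0 0 -1;0 0 0 0 0 0 -1;0 0 0 0 0 0 -1"}}

```text
time: 8.0
position: [542.3, -44.0, 74.2]
tool_rot: [0.045, 3.14, -0.0]
wrist_force: [-0.9, -0.7, 4.2]
opening: 0.263
gripper_force: 59.9
```

>>> {"op": "move_arm", "data": {"commands": "0 0 -0.05 0 0 0 -1;0 0 0 0 0 0 -1;0 0 0 0 0 0 0;0 0 0 0 0 0 0;0 0 0 0 0 0 0;0 0 0 0 0 0 0"}}

```text
time: 8.6
position: [541.5, -43.7, 72.2]
tool_rot: [-0.045, -3.14, -0.001]
wrist_force: [-0.4, -0.0, -0.1]
opening: 0.501
gripper_force: 0.0
```

>>> {"op": "move_arm", "data": {"commands": "0 0 1 0 0 0 0;0 0 2 0 0 0 0;0 0 3 0 0 0 0;0 0 3 0 0 0 0;0 0 2 0 0 0 0;0 0 0 0 0 0 0"}}

```text
time: 9.2
position: [544.1, -44.3, 187.8]
tool_rot: [0.045, 3.132, -0.002]
wrist_force: [0.7, -0.1, -0.1]
opening: 0.503
gripper_force: 0.0
```

>>> {"op": "move_arm", "data": {"commands": "0.05 2.6 0 0 0 0 0;0.05 2.6 0 0 0 0 0;0.05 2.6 0 0 0 0 0;0.1 2.6 0 0 0 0 0;0.1 2.6 0 0 0 0 0;0 0 0 0 0 0 0;0 0 0 0 0 0 0;0 0 0 0 0 0 0"}}

```text
time: 10.0
position: [545.1, 85.3, 182.1]
tool_rot: [-0.046, -3.14, 0.001]
wrist_force: [0.2, -0.7, 0.1]
opening: 0.499
gripper_force: 0.0
```

```bash
python3 - <<'E'
from h import *
from cell import eyes,manip
f=eyes.grab_frame('scene');print(manip.get_obs()['position'])
pickle.dump(f,open('pics/scene4.pkl','wb'));t=eyes.grab_frame('top');pickle.dump(t,open('pics/top4.pkl','wb'))
a=cv2.resize(f['color'][160:280,310:450,::-1],(700,600),interpolation=cv2.INTER_CUBIC)
cv2.imwrite('pics/c4.png',a)
E
```

```text
[545.25577226  85.13822915 182.30550127]
```

View pics/c4.png

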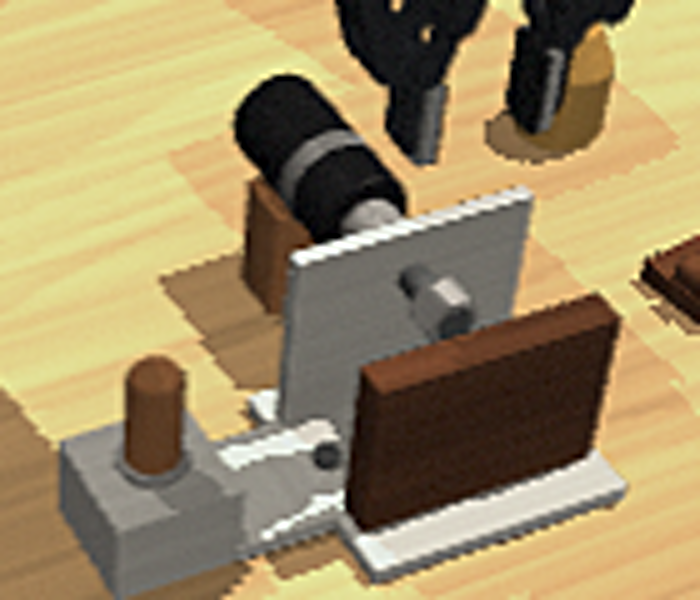

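The pin stands upright with its collar down on the boss and the handle free at crop (157,410). The hex head sits behind the plate at about crop (445,305). I'll check the numbers against projections.

```bash
python3 - <<'E'
from h import *
np.set_printoptions(precision=1,suppress=True)
S=pickle.load(open('pics/scene4.pkl','rb'))
px=lambda u,v:np.array([310+u/5,160+v/5])-.4
print('handle top z89',plane(ray(S,px(156,371)),89))
print('collar mid z42',plane(ray(S,px(155,468)),42))
y=np.radians(-1.7);ex=np.array([np.cos(y),np.sin(y),0]);ey=np.array([-np.sin(y),np.cos(y),0])
so=np.array([542.6,-44.2,40]);b=so+130*ey+[0,0,35];print('bolt',b)
q=lambda X:(proj(S,X)-[309.6,159.6])*5
print('head centre',q(b),'rear face',q(b+8*ex),'front',q(b-8*ex))
o=b-29*ex-[0,0,75]
for n,X in(('plate TL',o+[0,0,100]-55*ey-4*ex),('plate TR',o+[0,0,100]+55*ey-4*ex),('plate back L',o+[0,0,100]-55*ey+4*ex),('cheek front L',o+54*ex-55*ey+[0,0,88]),('cheek fr R',o+54*ex+55*ey+[0,0,88]),('cheek back L',o+72*ex-55*ey+[0,0,88]),('cheek back R',o+72*ex+55*ey+[0,0,88])): print(n,q(X))
g=S['color'][214:230,388:408].mean(2).astype(int);print(g)
E
```

```text
handle top z89 [539.9 -43.7  89. ]
collar mid z42 [545.8 -45.4  42. ]
bolt [546.5  85.7  75. ]
head centre [446.  313.2] rear face [456.3 325.2] front [435.8 301.3]
plate TL [291.9 253. ]
plate TR [527.5 184. ]
plate back L [301.4 264.8]
cheek front L [360.4 364.8]
cheek fr R [601.4 290. ]
cheek back L [383.6 394. ]
cheek back R [626.9 317.2]
[[108  98  67  66  78  86  87  88 100 109 107 104 107 108 108 109 112 110
  111 109]
 [113  96  35  57  73  85  98 100  97  97 121 136 126 100 108 109 106 107
  109 111]
 [105  73  21  43  68  87  98 105 105 143 203 193 161 123 102 108 111 110
  110 109]
 [116  96  35  28  47  69  97 109 152 211 203 197 189 159 125 104 107 109
  106 109]
 [111 118  95  16  39  76  98  98 108 147 202 198 198 192 157 109 104 109
  111 111]
 [109 112 107  70  46  92  97  94 100 110 146 205 199 198 195 159 105 112
  110 108]
 [108 109 114 104  85  98  99  96  97 102 109 146 210 189 144 134  97 112
  112 107]
 [112 111 109 102  95  99  94  99  96  95  98  94  89  80  74  88  91 101
  108 110]
 [107 108 110 102  83  97  96  94  95  95  90  79  65  65  36  46  70  98
  113 111]
 [111 110 112 102  89  96  99  95  94  95  77  50  44  43  43  46  65  95
  106 110]
 [111 106 107 111 106  98  96  97  94  80  49  41  46  47  43  49  67 105
  120 120]
 [110 105 108 109 112  99  90  97  87  65  40  49  49  46  45  55  96 108
   71  82]
 [110 105 108 106 111 111 101  72  85  71  42  45  40  45  38  53  84  71
   58  60]
 [106 109 112 113 108 108 104  86  77  76  36  41  52  74  81  77  71  59
   64  65]
 [110 110 107 107 108 115 117 104  68  78  84  78  69  61  66  65  66  68
   69  71]
 [107 112 114 115 100  73  85  75  70  72  74  74  77  74  65  67  72  69
   70  71]]
```

The frame agrees with the picture to about 1 mm. Next I descend into the gap at (546.5, 85.6) with TCP z 78.

>>> {"op": "move_arm", "data": {"commands": "0.12 0.04 -2 0 0 0 0.4;0 0 -3 0 0 0 0.4;0 0 -2.5 0 0 0 0.4;0 0 -1.5 0 0 0 0.4;0 0 -1 0 0 0 0.4;0 0 -0.4 0 0 0 0.4;0 0 0 0 0 0 0.4;0 0 0 0 0 0 0.4", "force": 40}}

```text
time: 10.9
position: [547.5, 86.5, 80.1]
tool_rot: [0.045, 3.139, 0.0]
wrist_force: [-0.1, -0.0, -0.3]
opening: 0.702
gripper_force: 0.0
```

```bash
python3 - <<'E'
from h import *
from cell import eyes,manip
f=eyes.grab_frame('scene');o=manip.get_obs();print(o['time'],o['position'],o['wrist_force'])
a=cv2.resize(f['color'][160:260,340:460,::-1],(720,600),interpolation=cv2.INTER_CUBIC)
cv2.imwrite('pics/c5.png',cv2.convertScaleAbs(a,alpha=1.5))
E
```

```text
10.95 [547.58733409  86.5119192   80.27468563] [-1.23186281  0.95387161  0.18502126]
```

View pics/c5.png

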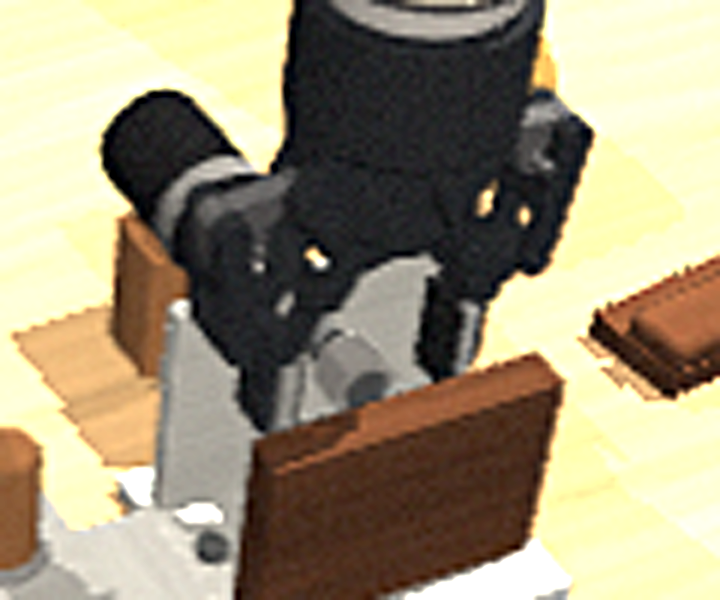

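The fingers straddle the head inside the gap, with pads at crop x≈290 and 465 and the head at 355. I'll close gently and read the opening.

>>> {"op": "move_arm", "data": {"commands": "-0.08 -0.05 -0.2 0 0 0 0;0 0 0 0 0 0 0;0 0 0 0 0 0 -1;0 0 0 0 0 0 -1;0 0 0 0 0 0 -1;0 0 0 0 0 0 -1", "force": 30}}

```text
time: 11.55
position: [545.9, 85.1, 77.2]
tool_rot: [0.046, 3.141, -0.003]
wrist_force: [-0.8, -5.2, 2.6]
opening: 0.273
gripper_force: 29.2
```

>>> {"op": "move_arm", "data": {"commands": "0 0 0 0 0 0 -1;0 0 0 0 0 0 -1;0 0 0 0 0 0 -1;0 0 0 0 0 0 -1;0 0 0 0 0 0 -1;0 0 0 0 0 0 -1"}}

```text
time: 12.15
position: [545.9, 85.0, 77.2]
tool_rot: [0.046, 3.141, -0.003]
wrist_force: [-1.9, -4.4, 2.9]
opening: 0.271
gripper_force: 29.2
```

The opening of 0.272 is wider than the 24 mm pin read (0.264), so the head is caught on its corners rather than its 22 mm flats. I'll reopen, let it turn on, and regrip.

>>> {"op": "move_arm", "data": {"commands": "0 0 0 0 0 0 0;0 0 0 0 0 0 0;0 0 0 0 0 0 0;0 0 0 0 0 0 0;0 0 0 0 0 0 0;0 0 0 0 0 0 0;0 0 0 0 0 0 -1;0 0 0 0 0 0 -1"}}

```text
time: 12.95
position: [545.9, 85.0, 77.1]
tool_rot: [0.045, 3.141, -0.003]
wrist_force: [-1.0, -3.6, 1.0]
opening: 0.26
gripper_force: 29.3
```

>>> {"op": "move_arm", "data": {"commands": "0 0 0 0 0 0 -1;0 0 0 0 0 0 -1;0 0 0 0 0 0 -1;0 0 0 0 0 0 -1"}}

```text
time: 13.35
position: [545.8, 85.1, 77.0]
tool_rot: [-0.046, -3.141, 0.002]
wrist_force: [-0.8, -5.2, 2.1]
opening: 0.263
gripper_force: 29.2
```

>>> {"op": "move_arm", "data": {"commands": "0 -0.05 0 0 0 0 0;0 0 0 0 0 0 0;0 0 0 0 0 0 0;0 0 0 0 0 0 0;0 0 0 0 0 0 0;0 0 0 0 0 0 0;0 0 0 0 0 0 0;0 0 0 0 0 0 -1"}}

```text
time: 14.15
position: [545.9, 85.5, 76.9]
tool_rot: [0.045, 3.141, 0.0]
wrist_force: [0.1, 0.7, -0.1]
opening: 0.344
gripper_force: 0.0
```

>>> {"op": "move_arm", "data": {"commands": "0 0 0 0 0 0 -1;0 0 0 0 0 0 -1;0 0 0 0 0 0 -1;0 0 0 0 0 0 -1"}}

```text
time: 14.55
position: [545.8, 85.0, 77.0]
tool_rot: [0.046, 3.141, -0.001]
wrist_force: [-1.3, -3.9, 1.5]
opening: 0.252
gripper_force: 29.3
```

>>> {"op": "move_arm", "data": {"commands": "0 -0.05 0 0 0 0 0;0 0 0 0 0 0 0;0 0 0 0 0 0 0;0 0 0 0 0 0 0;0 0 0 0 0 0 0;0 0 0 0 0 0 -1;0 0 0 0 0 0 -1;0 0 0 0 0 0 -1"}}

```text
time: 15.35
position: [545.9, 84.9, 77.0]
tool_rot: [0.045, 3.141, -0.0]
wrist_force: [0.2, -0.8, 1.7]
opening: 0.255
gripper_force: 29.3
```

>>> {"op": "move_arm", "data": {"commands": "0 0 0 0 0 0 -1;0 0 0 0 0 0 -1;0 0 0 0 0 0 -1;0 0 0 0 0 0 -1"}}

```text
time: 15.75
position: [545.8, 84.9, 77.0]
tool_rot: [0.045, 3.141, -0.0]
wrist_force: [-0.8, -1.0, 1.9]
opening: 0.252
gripper_force: 29.3
```

>>> {"op": "move_arm", "data": {"commands": "0 0 0 0 0 0 -1;0 0 0 0 0 0 -1;0 0 0 0 0 0 -1;0 0 0 0 0 0 -1;0 0 0 0 0 0 -1", "force": 60}}

```text
time: 16.25
position: [545.9, 84.9, 77.0]
tool_rot: [0.045, 3.141, -0.0]
wrist_force: [-1.0, -1.3, 3.5]
opening: 0.246
gripper_force: 58.7
```

```bash
python3 - <<'E'
from cell import eyes,manip
import numpy as np
r=[]
for i in range(6):
    eyes.grab_frame('top');o=manip.get_obs();r.append([o['opening'],o['gripper_force'],*o['wrist_force'],*o['ft_torque']])
print(np.round(r,4))
E
```

```text
[[ 2.44400e-01  5.87263e+01 -1.33950e+00 -1.73410e+00  3.12840e+00
  -1.82700e-01  2.68700e-01  3.20000e-03]
 [ 2.42600e-01  5.87419e+01 -2.65360e+00 -2.26520e+00  4.05360e+00
  -1.73700e-01  2.88700e-01 -3.97000e-02]
 [ 2.42000e-01  5.87595e+01 -1.52180e+00 -1.90860e+00  3.32260e+00
  -1.98800e-01  2.73800e-01 -1.18200e-01]
 [ 2.45300e-01  5.87749e+01 -1.93710e+00 -1.95480e+00  3.45330e+00
  -2.42700e-01  2.77000e-01 -1.00000e-03]
 [ 2.40400e-01  5.87900e+01 -2.69170e+00 -1.58080e+00  4.26680e+00
  -2.31900e-01  2.90800e-01  9.30000e-03]
 [ 2.46800e-01  5.88062e+01 -1.29870e+00 -3.06180e+00  3.32980e+00
  -2.67900e-01  2.64900e-01 -2.60000e-02]]
```

At 60 N the mean opening is 0.2436, about 1.7 mm under the 24 mm handle's reading. That makes it about 22.2 mm, so the pads are on the flats. I'll firm up the grip and take a last look.

>>> {"op": "move_arm", "data": {"commands": "0 0 0 0 0 0 -1;0 0 0 0 0 0 -1;0 0 0 0 0 0 -1;0 0 0 0 0 0 -1;0 0 0 0 0 0 -1;0 0 0 0 0 0 -1;0 0 0 0 0 0 -1;0 0 0 0 0 0 -1", "force": 80}}

```text
time: 17.35
position: [545.8, 84.9, 77.0]
tool_rot: [0.045, 3.141, -0.0]
wrist_force: [-2.0, -2.7, 4.4]
opening: 0.244
gripper_force: 78.2
```

```bash
python3 - <<'E'
from h import *
from cell import eyes,manip
r=[]
for i in range(8):
    f=eyes.grab_frame('scene');o=manip.get_obs();r.append(o['opening'])
    if i==0:a=f['color'].astype(int)
print(np.round(r,3),np.mean(r),o['gripper_force'],o['wrist_force'],o['time'])
cv2.imwrite('pics/c6.png',cv2.resize(cv2.convertScaleAbs(f['color'][160:280,310:450,::-1],alpha=1.4),(700,600),interpolation=cv2.INTER_CUBIC))
E
```

```text
[0.238 0.241 0.24  0.238 0.237 0.243 0.24  0.245] 0.24037496502994063 78.17139229970053 [-3.05901768 -2.55741413  5.78247672] 17.75
```

View pics/c6.png

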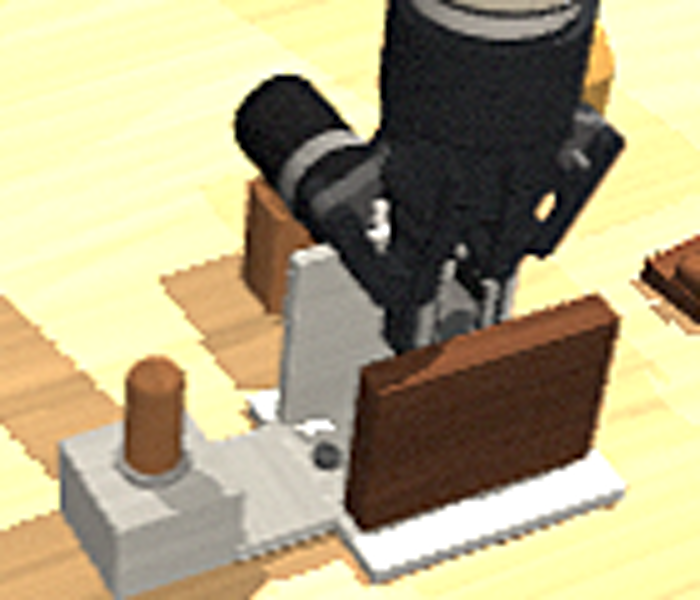

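The pin is home and upright at crop (157,415), and the head is held between the pads at crop (455,315). The grip is steady at 78 N, so I'm handing in.

```bash
python3 -c "
from cell import finish_job
print(finish_job())"
```

```text
the job is handed in; nothing more can be done
None
```

I set the taper pin upright and fully home in the socket and released it; the bolt head is still gripped on its flats at about 78 N, and I handed the job in at about 18 s.

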